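# Unclip the mould press

### The arm

A 6-joint arm with a two-finger parallel gripper is mounted at the origin on the work surface. World frame = base frame: x ahead of the robot, y to its left, z up, the work surface at z = 0. Lengths are in m, angles in rad, forces in N, time in s.
With the tool pointing down it reaches from about 0.275 to 1 m from the base axis. Payload 8.4 kg.
Tool frame: the origin (TCP) lies at the very end of the fingers, on their centre line; the grasp point (between the pads) lies 19 mm behind it; z points along the fingers, y is the line along which they close (so a half turn about z gives the same grasp; the last joint's range is limited). The gripper opens to 85 mm and grips with 20 to 120 N. Pads are 22 mm wide; open, the fingers measure 114 mm over their backs; the gripper's body (76 mm by 85 mm) begins 54 mm behind the grasp point. The pads swing forward as they close: fully open they stand 13 mm farther back than shut.
Start: joints at [1.33, 0.353, 1.633, -0, 1.155, -0.002], TCP at [0.148, 0.607, 0.198] pointing down, gripper open.
Joint ranges: [-2.63, 2.63], [-0.92, 2.1], [0.06, 2.66], [-1.3, 4.44], [0, 2.69], [-3.02, 3.02]. Speed limits (rad/s): [2.22, 2.22, 2.79, 3.14, 3.14, 3.14].

### API

Orientations are given as a rotation vector (axis times angle).
In Python, from bench import bot gives the robot as it stands. The module is installed in compiled form; this text tells all that it offers.
- The arm moves only by the tool move_arm, never from a script. Its argument "rows" is text: rows parted by semicolons, each of 4 numbers parted by spaces: the shift along the tool's x, y, z in units of 25 mm (1.0 is 25 mm), then the turn about the tool's z in units of 8 degrees (1.0 is 8 degrees). A call has 1 to 12 rows; each row shifts and turns the commanded pose from where the row before left it, along the tool's axes as they then stand; what a row does not reach is not made up. A row lasts 1/8 s, in which the tool goes at most 62.5 mm and 10.7 degrees, less where a joint would pass 70% of its speed; a pose out of reach is approached as far as the arm can. A call is refused whole if a number of a shift passes 1 or a number of a turn 1, either way. A call with a gripper value outside its range is refused whole. "gripper" is the closure, from -1 (fully open) to 1 (shut), so that 0 is half open, set as the call begins (left out, the last holds). The fingers move at their own pace and stop on an object; the grip force is fixed at half the most. Time passes only in rows, so rows that do not move let the fingers close. It gives the time, the measured TCP pose, the force, the opening and the grip force at its end, in the units of the state.
- bot.observe(): the state, without advancing time (a new reading comes with each control period).
- bot.read_camera(name): name is "scene" or "top" or "wrist"; returns the picture (480x640x3 uint8, red, green, blue); there is no depth.
- bot.calibration(name): a dict with "fx", "fy", "cx", "cy" (pixels), "R" (3x3) and "t" (3): a world point X has camera coordinates R X + t. Camera axes: x right, y down, z forward; pixel columns grow to the right and rows downward; lengths in m; the calibration is good to about 2 mm. A picture is of the moment at which its call begins: read the wrist's pose just before it. calibration takes no time and is no camera call; for the wrist camera it gives the pose at the moment of the call.
- bot.hand_in(): hands the job in; it is judged then, once.
Trained networks look in the newest picture that a camera, given by its name, has taken for a name from the list of things; names that differ only in an ending like _2 or _b are one class to them, and where a whole thing is asked for, a point or a joint stands for the part that bears it (a point fixed in the world has none). Each returns a list of dicts, best first, with "conf" (0 to 1); they miss things now and then, are a little off and sometimes report something else, mostly with a low value. They report only what shows in the picture. A call takes as long as a camera call.
- bot.find_in(camera, name): "extent" ([left, top, width, height] in pixels, round what is visible of it).
- bot.landmark_of(camera, name): "at" ([column, row] in pixels: a listed point, or the origin of a listed thing).
The state is a dict: "time": time; "joint_positions": joint angles; "joint_vel": joint speeds; "effort": joint torques, N m; "ee_pos": TCP position; "eef_rot": TCP orientation; "wrist_force": force on the tool from outside, world axes, zero at the start; "torque": the same for the moment, N m; "width": finger opening in m; "gripper_force": force on a finger pad.
Only numpy, scipy, OpenCV 4.12 (cv2) and the standard library are available. Lean on these libraries where they do the work, as an engineer would, in place of code of your own. Each camera call takes 0.05 s, during which the arm holds its last target. There are 200 camera calls.

### The job

Release the blue hold-down bar of the mould press: the sprung bar pushes up hard on the red R-clip, so press the bar down at the clip's ring to take the load off while you draw the clip by its ring, out of the pin along the bar, never dragging it under load, and press no harder than it needs, or the plaster mould cracks. Then let the bar rise under your control (it must not fly up) until it stands fully up, and put the clip flat in the steel tray, leaving the other things on the table where they are.

Things in the scene. Friction and masses are not known exactly. Their poses are not given: they have to be found in the camera images.
- press: Mould press, fixed to the table: plywood base, white plaster mould (x -155 to 30 mm, y +-75 mm), steel pin, blue hinged bar. Origin on the table under the pin's axis; x along the bar from the hinge to its free end, z up. Hinge axis (along y) at x = -110, z = 80 mm. Shut, the bar's flat top lies at z = 85 mm.
- pin_hole (a point): Centre of the cross hole in the pin, 87.5 mm above the table; the hole (11 mm high and wide) runs along the press's x axis. The pin is 24 mm thick, stands up through a slot in the bar, and its top is 109 mm above the table.
- bar (a joint): Angle of the bar (rad): 0 shut, grows as its free end rises. Shut, its spring presses up on the clip with some 30 N. Pressing down at the ring with about 17 N takes that load off; little more brings it to its solid lower stop at -0.012 (2 to 3 mm lower at the ring); over 30 N cracks the mould. With the clip out the spring lifts it to the upper stop at 0.20 (up).
- bar_end (a point): Middle of the top edge of the bar's free end (yellow tip), 180 mm from the pin's axis along x of the press when shut. The bar is 44 mm wide and 10 mm thick; x along the bar, z square to its top.
- clip: Red R-clip of 8 mm wire lying on the bar, 158 mm long, about 0.16 kg. Origin on the straight leg's centreline, on the pin's axis at the start; x along that leg towards the ring, z up from its plane. The straight leg starts at x = -36 mm. A sprung leg at y = 12 to 22 mm, from the ring to x = -38 mm, hugs the pin's side; it snaps past with about 2 to 10 N of pull.
- clip_ring (a point): Centre of the clip's ring, 86 mm along the clip's x from its origin; 60 mm inside, 76 mm outside diameter. Same axes as the clip. Unloaded, the clip pulls out along +x with about 2 to 10 N; loaded by the bar it takes some 20 N, which scores the pin. It is clear of the pin after 50 mm.
- clip_mid (a point): Middle of the clip's length (x = 45 mm on the straight leg, half-way up the wire), near its centre of mass; same axes as the clip. At x = 40 mm the two legs measure 26 mm across (y = -4 to 22 mm) and can be pinched as one.
- tray_in (a point): Centre of the inner floor of the steel tray (fixed to the table), 4 mm above the table. Inside 242 mm along its x, 162 mm along its y; walls 4 mm thick, rim 30 mm above the table.
- jar: Amber jar, 70 mm across, 90 mm high; origin under its centre. Leave alone.
- flask: White bottle with a green cap, 60 mm across, 150 mm high; origin under its centre. Leave alone.
- beaker: Green beaker, 80 mm across, 100 mm high; origin under its centre. Leave alone.
- brush: Brush lying on the table, about 200 mm long along its x. Leave alone.
- driver: Screwdriver lying on the table, about 200 mm long along its x. Leave alone.

How it is judged:
On the way:
1. the clip is drawn clear of the pin along the bar (50 mm or more) (x of clip in the frame of press above 0.05 m and z of clip in the frame of press above 0.075 m), for 0.1 s.
At the end, for the whole second after the job is handed in: The bar stands fully up (above 0.17 rad) and the clip lies at rest flat on the tray's floor (its middle within 70 mm of the tray's centre in x and y, less than 12 mm above the floor, tilted less than 0.12 rad) (value of joint bar above 0.17 rad and x of clip_mid in the frame of tray_in between -0.07 and 0.07 m and y of clip_mid in the frame of tray_in between -0.07 and 0.07 m and z of clip_mid in the frame of tray_in below 0.012 m and angle between the z axis of clip_mid and the z axis of tray_in, either way round below 0.12 rad and linear speed of clip below 0.02 m/s); the robot touches nothing.
It fails at once if the clip is dragged along the pin's hole while the bar still loads it (more than 30 N between clip and press) (contact force between clip and press above 30 N and x of clip in the frame of press between 0.004 and 0.035 m and z of clip in the frame of press above 0.075 m).
It fails at once if the bar flies up (faster than 2 rad/s) (velocity of joint bar above 2 rad/s).
It fails at once if the press or its bar is pressed with more than 32 N (contact force between the fingers and press above 32 N).
It fails at once if another thing on the table is moved more than 30 mm (distance of any of jar, flask, beaker, brush, driver from where it was at the start of the episode above 0.03 m).
It also fails if it takes over 67 s, if anything falls off the work surface, if the arm or the gripper's body presses on something with over 40 N, if the wrist force passes 120 N, or if a joint passes its speed limit or range.

## Working session

There is one attempt and no reset: what is moved stays moved. The work goes in short steps, Python scripts to look and compute and a tool call to move; the robot and the scene stay as the last step left them, time stands still between calls to the robot, and variables do not carry over. Pictures are saved under pics/ and viewed, at most 10 in all, crops included, and the job is handed in when it is done.

Besides the shell and the picture viewer there is one more tool, called after "Call:" by a JSON object that holds its "op" and its "data", one argument or row to a line. move_arm: Moves the arm, as the interface text tells. Its arguments: {"type":"object","properties":{"rows":{"type":"string"},"gripper":{"type":"number"}},"required":["rows"]}

```bash
mkdir -p pics; cat > h.py <<'E'
import numpy as np, cv2
from bench import bot
def ray(cam,uv,z,cal=None):
    c=cal or bot.calibration(cam); R=np.array(c["R"]);t=np.array(c["t"])
    d=R.T@np.array([(uv[0]-c["cx"])/c["fx"],(uv[1]-c["cy"])/c["fy"],1]); o=-R.T@t
    return o+d*(z-o[2])/d[2]
def proj(cam,X):
    c=bot.calibration(cam); p=np.array(c["R"])@X+np.array(c["t"])
    return c["fx"]*p[0]/p[2]+c["cx"],c["fy"]*p[1]/p[2]+c["cy"]
def save(cam,n):
    im=bot.read_camera(cam); cv2.imwrite(f"pics/{n}.png",np.asarray(im)[:,:,::-1]); return im
E
python3 - <<'E'
from h import *
np.set_printoptions(precision=4,suppress=True)
s=bot.observe();print(s)
for cam in("top","scene"):
    save(cam,cam+"0")
    for n,z in(("press",0),("pin_hole",.0875),("bar_end",.085),("clip_ring",.0875 if 0 else .0875),("clip_mid",.0875),("clip",.0875),("tray_in",.004),("jar",0),("flask",0),("beaker",0),("brush",.01),("driver",.01)):
        for r in bot.landmark_of(cam,n)[:1]: print(cam,n,np.round(r["at"],1),round(r["conf"],2),ray(cam,r["at"],z))
E
```

```text
{'time': 0.0, 'joint_positions': array([ 1.3296,  0.3536,  1.6342, -0.    ,  1.1552, -0.0024]), 'joint_vel': array([-0.0008, -0.0012, -0.0013, -0.0014,  0.0003,  0.0008]), 'effort': array([  0.0023, -60.5269, -34.2063,   0.0001,   0.0094,   0.0001]), 'ee_pos': array([0.1477, 0.6067, 0.1971]), 'eef_rot': array([-0.3741, -3.1191,  0.0022]), 'wrist_force': array([-0.4442, -0.0836,  0.1823]), 'torque': array([ 0.0002,  0.0197, -0.0098]), 'gripper_force': 0.0, 'width': 0.0854922678031807}
top press [301.4 257.2] 0.78 [0.5819 0.0848 0.    ]
top pin_hole [297.3 246.1] 0.77 [0.5926 0.0924 0.0875]
top bar_end [377.8 260.1] 0.98 [ 0.5771 -0.1032  0.085 ]
top clip_ring [334.1 255.5] 0.97 [0.578  0.0022 0.0875]
top clip_mid [317.  246.2] 0.6 [0.5968 0.0451 0.0875]
top clip [302.8 250. ] 0.85 [0.5844 0.0782 0.0875]
top tray_in [464.8 285.8] 0.6 [ 0.5463 -0.3389  0.004 ]
top jar [375.2 206.2] 0.76 [ 0.7375 -0.0969  0.    ]
top flask [419.  210.8] 0.92 [ 0.7357 -0.2138  0.    ]
top beaker [301.  187.8] 0.7 [0.7702 0.1052 0.    ]
top brush [170.  263.5] 0.8 [0.5323 0.4181 0.01  ]
top driver [190.9 298. ] 0.8 [0.4501 0.3512 0.01  ]
scene bar_end [294.1 186.8] 0.89 [ 0.5686 -0.105   0.085 ]
scene clip_ring [319.3 218.4] 0.82 [ 0.5775 -0.0065  0.0875]
scene clip_mid [330.1 235.3] 0.71 [0.5855 0.0384 0.0875]
scene clip [341.7 249.2] 0.68 [0.5877 0.0768 0.0875]
scene tray_in [252.4 144.6] 0.59 [ 0.5359 -0.3357  0.004 ]
scene jar [241.2 257.3] 0.98 [ 0.7326 -0.0774  0.    ]
scene flask [206.4 210.8] 0.95 [ 0.7298 -0.2299  0.    ]
scene beaker [275.7 335.5] 0.78 [ 0.7731  0.1101 -0.    ]
scene brush [482.2 390.3] 0.62 [0.5439 0.4182 0.01  ]
scene driver [485.4 330.6] 0.73 [0.4548 0.3479 0.01  ]
```

View pics/top0.png

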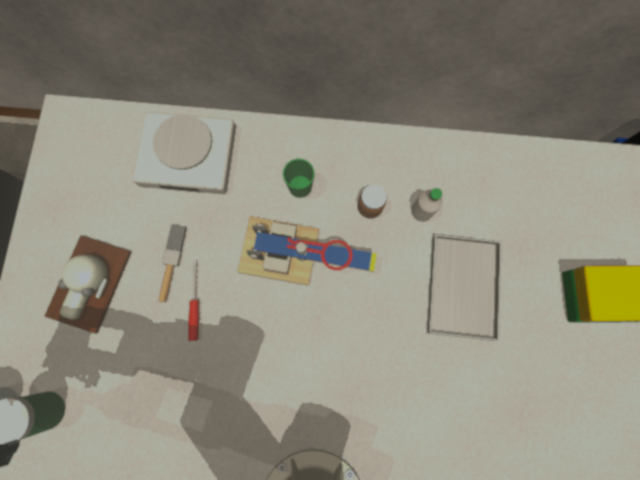

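View pics/scene0.png

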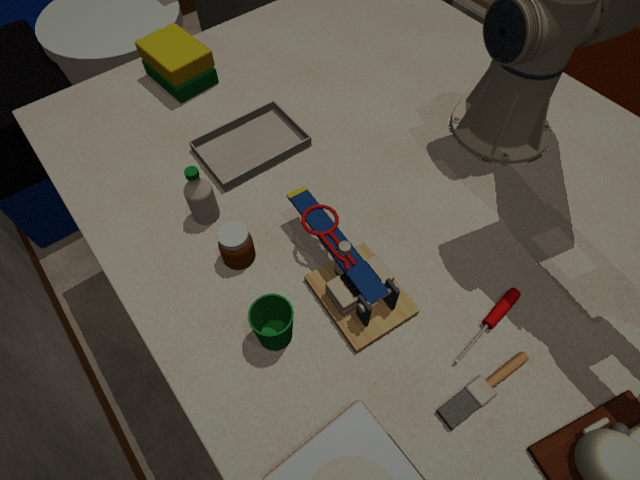

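The top view shows the bar running from (255,243) to its yellow tip (375,262), with the ring at (336,255). The tray, at (464,287), has its long side along world x. I'll turn the tool to line up with the bar and go above the ring with the fingers shut.

Call:
{"op": "move_arm", "data": {
  "rows": "0 0 0 1;0 0 0 1;0 0 0 1;0 0 0 1;0 0 0 1;0 0 0 1;0 0 0 1;0 0 0 1;0 0 0 1;0 0 0 1;0 0 0 0",
  "gripper": 1
}}

```text
time: 2.68
ee_pos: [0.1478, 0.6073, 0.1978]
eef_rot: [2.291, 2.15, 0.0]
wrist_force: [-0.1, -0.1, 0.5]
width: -0.0001
gripper_force: 0.0
```

Call:
{"op": "move_arm", "data": {
  "rows": "-1 0.8 0 0;-1 0.8 0 0;-1 0.8 0 0;-1 0.8 0 0;-1 0.8 0 0;-1 0.8 0 0;-1 0.8 0 0;-1 0.8 0 0;-1 0.8 0 0;-1 0.8 0 0;-1 0.8 0 0;-1 0.8 0 0"
}}

```text
time: 4.18
ee_pos: [0.3687, 0.2916, 0.198]
eef_rot: [2.287, 2.153, 0.001]
wrist_force: [-0.1, -0.7, 0.7]
width: 0.0001
gripper_force: 0.0
```

Call:
{"op": "move_arm", "data": {
  "rows": "-1 0.8 0 0;-1 0.8 0 0;-1 0.8 0 0;-1 0.8 0 0;-1 0.8 0 0;-1 0.8 0 0;-1 0.8 0 0;-1 0.8 0 0;-1 0.8 0 0;-1 0.8 0 0;-1 1 0 0;0 0 0 0"
}}

```text
time: 5.68
ee_pos: [0.5762, 0.002, 0.1977]
eef_rot: [2.29, 2.15, 0.0]
wrist_force: [-0.1, 0.2, 0.5]
width: 0.0001
gripper_force: 0.0
```

```bash
python3 - <<'E'
from h import *
np.set_printoptions(precision=4,suppress=True)
s=bot.observe();print(s["time"],s["ee_pos"],s["eef_rot"],s["joint_positions"],s["wrist_force"])
c=bot.calibration("wrist");save("wrist","w1")
for n,z in(("pin_hole",.0875),("bar_end",.085),("clip_ring",.089),("clip_mid",.089),("clip",.089)):
    for r in bot.landmark_of("wrist",n)[:1]: print(n,np.round(r["at"],1),round(r["conf"],2),ray("wrist",r["at"],z,c))
E
```

```text
5.675 [0.5762 0.002  0.1977] [2.2899 2.1498 0.0005] [ 0.0011  0.2773  1.7406 -0.0004  1.123   0.0644] [-0.0555  0.1755  0.5169]
pin_hole [329.7 129.4] 0.95 [0.5844 0.08   0.0875]
clip_mid [329.9 179.8] 0.63 [0.5822 0.0404 0.089 ]
```

View pics/w1.png

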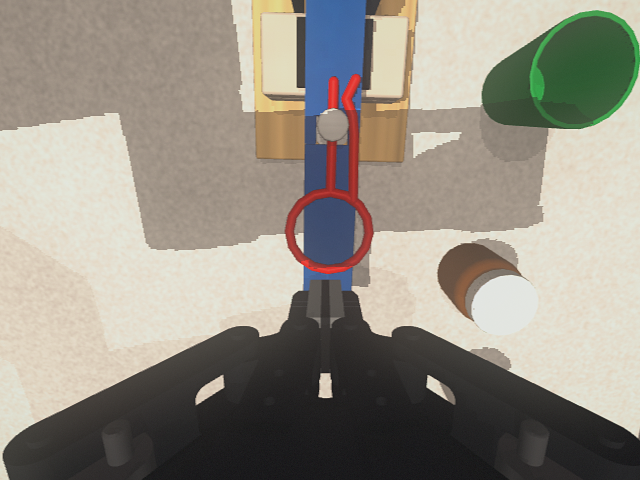

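The wrist view shows the ring centred at about (330,231), the pin top at (332,125), and the sprung leg on the right. The finger tips are at (325,285).

```bash
python3 - <<'E'
from h import *
np.set_printoptions(precision=4,suppress=True)
for uv,z in(((330,231),.089),((332,125),.109),((333,80),.089),((304,270),.085),((354,270),.085),((304.5,150),.085),((359,150),.085),((330,270),.089)): print(uv,ray("wrist",uv,z))
s=bot.observe();import scipy.spatial.transform as T;print(T.Rotation.from_rotvec(s["eef_rot"]).as_matrix())
E
```

```text
(330, 231) [ 0.5778 -0.0007  0.089 ]
(332, 125) [0.5841 0.0846 0.109 ]
(333, 80) [0.5872 0.1181 0.089 ]
(304, 270) [ 0.5523 -0.0363  0.085 ]
(354, 270) [ 0.5971 -0.0391  0.085 ]
(304.5, 150) [0.561  0.0677 0.085 ]
(359, 150) [0.6055 0.0649 0.085 ]
(330, 270) [ 0.5757 -0.0362  0.089 ]
[[ 0.0627  0.998  -0.0002]
 [ 0.998  -0.0627  0.0001]
 [ 0.0001 -0.0002 -1.    ]]
```

Call:
{"op": "move_arm", "data": {
  "rows": "-0.44 0.06 0 0.09;0 0 1 0;0 0 1 0;0 0 1 0;0 0 0.7 0;0 0 0.4 0;0 0 0 0;0 0 0 0"
}}

```text
time: 6.98
ee_pos: [0.5764, -0.0075, 0.0961]
eef_rot: [2.304, 2.134, 0.001]
wrist_force: [-0.1, 0.1, 0.7]
width: 0.0
gripper_force: 0.0
```

```bash
python3 - <<'E'
from h import *
save("wrist","w2");save("scene","s2");s=bot.observe();print(s["ee_pos"],s["wrist_force"])
E
```

```text
[ 0.57635396 -0.00749637  0.09610938] [-0.08550945  0.07587179  0.29423193]
```

View pics/w2.png

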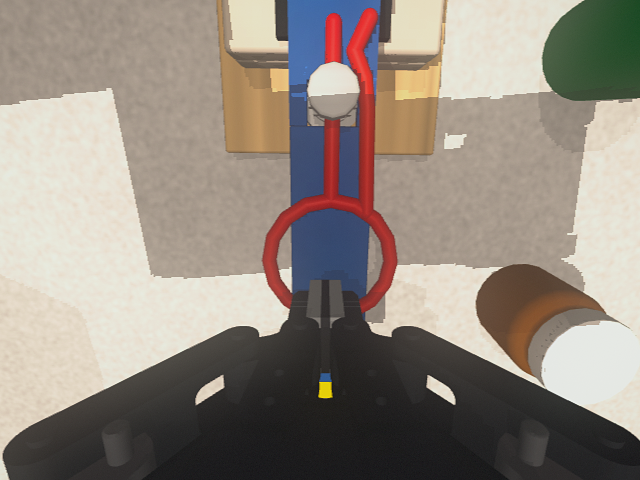

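```bash
python3 - <<'E'
from h import *
s=bot.observe();print(proj("wrist",s["ee_pos"]),ray("wrist",(330,256),.089),ray("wrist",(330,198),.089),ray("wrist",(263,256),.089),ray("wrist",(397,256),.089),ray("wrist",(333,90),.109))
E
```

```text
(np.float64(326.0558761066262), np.float64(271.55007615973017)) [ 0.57910546 -0.00108102  0.089     ] [0.5815221 0.0316745 0.089    ] [0.54147472 0.00185721 0.089     ] [ 0.61675117 -0.00402043  0.089     ] [0.58629864 0.08252519 0.109     ]
```

Call:
{"op": "move_arm", "data": {
  "rows": "-0.16 0.08 0 0;0 0 0.2 0;0 0 0.08 0;0 0 0.04 0;0 0 0.04 0;0 0 0 0"
}}

```text
time: 7.82
ee_pos: [0.5774, -0.0116, 0.0862]
eef_rot: [-2.305, -2.134, 0.0]
wrist_force: [0.0, -0.0, -0.6]
width: 0.0001
gripper_force: 0.0
```

Call:
{"op": "move_arm", "data": {
  "rows": "0 0 0.02 0;0 0 0.02 0;0 0 0 0"
}}

```text
time: 8.2
ee_pos: [0.5774, -0.0116, 0.0853]
eef_rot: [2.305, 2.135, -0.0]
wrist_force: [-0.1, -0.2, -0.2]
width: -0.0003
gripper_force: 0.0
```

Call:
{"op": "move_arm", "data": {
  "rows": "0 0 0.02 0;0 0 0.02 0;0 0 0 0"
}}

```text
time: 8.57
ee_pos: [0.5774, -0.0116, 0.0842]
eef_rot: [-2.305, -2.134, 0.0]
wrist_force: [0.1, -0.3, 0.1]
width: 0.0003
gripper_force: 0.0
```

Call:
{"op": "move_arm", "data": {
  "rows": "0 0 0.02 0;0 0 0.02 0;0 0 0 0"
}}

```text
time: 8.95
ee_pos: [0.5774, -0.0116, 0.0832]
eef_rot: [-2.305, -2.135, 0.0]
wrist_force: [-0.2, 0.2, -0.4]
width: -0.0002
gripper_force: 0.0
```

Call:
{"op": "move_arm", "data": {
  "rows": "0 0 0.02 0;0 0 0 0"
}}

```text
time: 9.2
ee_pos: [0.5774, -0.0116, 0.0828]
eef_rot: [-2.305, -2.134, 0.0]
wrist_force: [-0.5, 0.2, 0.1]
width: -0.0001
gripper_force: 0.0
```

Call:
{"op": "move_arm", "data": {
  "rows": "0 0 0.02 0;0 0 0 0"
}}

```text
time: 9.45
ee_pos: [0.5774, -0.0116, 0.0822]
eef_rot: [-2.305, -2.134, 0.0]
wrist_force: [0.3, 0.0, 1.1]
width: -0.0003
gripper_force: 0.0
```

Call:
{"op": "move_arm", "data": {
  "rows": "0 0 0.02 0;0 0 0 0"
}}

```text
time: 9.7
ee_pos: [0.5774, -0.0116, 0.0818]
eef_rot: [-2.305, -2.134, 0.0]
wrist_force: [-0.6, 0.7, 0.3]
width: -0.0002
gripper_force: 0.0
```

Call:
{"op": "move_arm", "data": {
  "rows": "0 0 0.02 0;0 0 0 0"
}}

```text
time: 9.95
ee_pos: [0.5774, -0.0116, 0.0812]
eef_rot: [-2.305, -2.134, 0.0]
wrist_force: [-0.1, -0.5, -0.3]
width: -0.0001
gripper_force: 0.0
```

```bash
python3 - <<'E'
from h import *
im=bot.read_camera("scene")[:,:,::-1]; im=np.ascontiguousarray(im)
w=np.ascontiguousarray(bot.read_camera("wrist")[:,:,::-1])
s=bot.observe();print(proj("scene",s["ee_pos"]),proj("wrist",s["ee_pos"]))
a=cv2.resize(im[130:290,240:400],(560,560),interpolation=cv2.INTER_CUBIC)
cv2.imwrite("pics/c3.png",a);cv2.imwrite("pics/w3.png",w)
E
```

```text
(np.float64(317.7888316771424), np.float64(218.5226263936919)) (np.float64(326.0751414537952), np.float64(271.5654881973889))
```

View pics/c3.png

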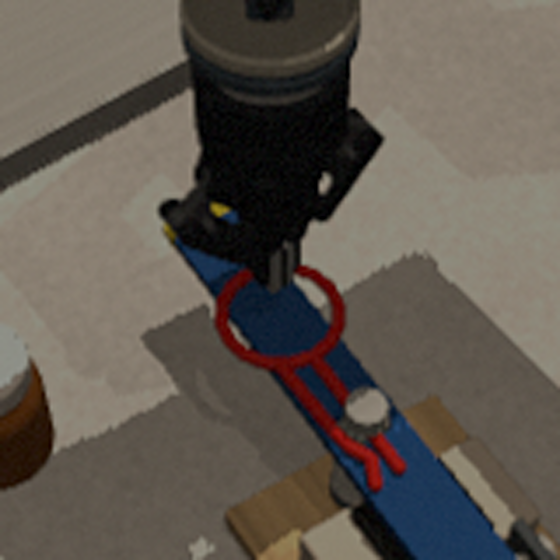

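View pics/w3.png

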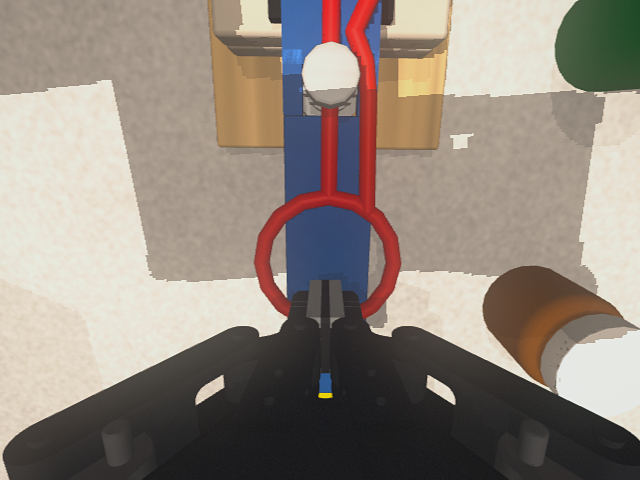

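The scene crop shows the shut fingers inside the ring with their tips at about (275,288), still slightly above the bar. I'll keep going down in small steps.

Call:
{"op": "move_arm", "data": {
  "rows": "0 0 0.02 0;0 0 0.02 0;0 0 0 0"
}}

```text
time: 10.42
ee_pos: [0.5774, -0.0116, 0.0802]
eef_rot: [-2.305, -2.134, 0.0]
wrist_force: [0.8, 0.1, -0.7]
width: -0.0001
gripper_force: 0.0
```

Call:
{"op": "move_arm", "data": {
  "rows": "0 0 0.02 0;0 0 0.02 0;0 0 0 0"
}}

```text
time: 10.8
ee_pos: [0.5774, -0.0116, 0.0792]
eef_rot: [-2.305, -2.134, 0.0]
wrist_force: [0.6, 0.9, -1.3]
width: 0.0001
gripper_force: 0.0
```

Call:
{"op": "move_arm", "data": {
  "rows": "0 0 0.02 0;0 0 0.02 0;0 0 0 0"
}}

```text
time: 11.18
ee_pos: [0.5774, -0.0116, 0.0782]
eef_rot: [-2.305, -2.134, 0.0]
wrist_force: [0.1, 0.3, -0.1]
width: -0.0002
gripper_force: 0.0
```

```bash
python3 - <<'E'
from h import *
s=bot.observe();p=s["ee_pos"]
for dz in(0,.005,.01,.015):
  print(dz,[np.round(proj("wrist",p+np.array([0.07*a,a,dz])),1) for a in(0,.011)],np.round(proj("scene",p+np.array([0,0.003,dz])),1))
E
```

```text
0 [array([326.1, 271.6]), array([325.9, 252.4])] [318.7 220.3]
0.005 [array([326.1, 274.9]), array([325.9, 255.3])] [318.7 218.9]
0.01 [array([326.1, 278.5]), array([326. , 258.4])] [318.7 217.5]
0.015 [array([326.1, 282.2]), array([326. , 261.7])] [318.7 216. ]
```

Call:
{"op": "move_arm", "data": {
  "rows": "0 0 0.03 0;0 0 0.03 0;0 0 0.03 0;0 0 0 0"
}}

```text
time: 11.68
ee_pos: [0.5774, -0.0116, 0.0759]
eef_rot: [-2.305, -2.134, 0.0]
wrist_force: [0.3, 0.2, 0.3]
width: 0.0001
gripper_force: 0.0
```

Call:
{"op": "move_arm", "data": {
  "rows": "0 0 0.03 0;0 0 0.03 0;0 0 0 0"
}}

```text
time: 12.05
ee_pos: [0.5774, -0.0116, 0.0745]
eef_rot: [-2.305, -2.134, 0.0]
wrist_force: [-0.6, 0.3, 0.2]
width: -0.0001
gripper_force: 0.0
```

Call:
{"op": "move_arm", "data": {
  "rows": "0 0 0.03 0;0 0 0.03 0;0 0 0.03 0;0 0 0 0"
}}

```text
time: 12.55
ee_pos: [0.5773, -0.0116, 0.0722]
eef_rot: [-2.305, -2.134, 0.0]
wrist_force: [0.1, 0.4, 0.4]
width: -0.0001
gripper_force: 0.0
```

Call:
{"op": "move_arm", "data": {
  "rows": "0 0 0.03 0;0 0 0.03 0;0 0 0 0"
}}

```text
time: 12.92
ee_pos: [0.5773, -0.0116, 0.0707]
eef_rot: [-2.305, -2.134, 0.0]
wrist_force: [-0.6, -0.5, -0.0]
width: -0.0003
gripper_force: 0.0
```

```bash
python3 - <<'E'
from h import *
im=bot.read_camera("scene")[:,:,::-1]
w=bot.read_camera("wrist")[:,:,::-1]
s=bot.observe();print(proj("scene",s["ee_pos"]))
a=cv2.resize(im[170:250,280:360],(480,480),interpolation=cv2.INTER_CUBIC)
b=cv2.resize(w[180:340,250:410],(320,320),interpolation=cv2.INTER_CUBIC)
b=cv2.copyMakeBorder(b,0,160,0,0,cv2.BORDER_CONSTANT)
a=np.clip(a.astype(float)*1.8,0,255).astype(np.uint8)
cv2.imwrite("pics/c4.png",np.hstack([a,b]))
E
```

```text
(np.float64(317.8331531777157), np.float64(221.50964646061635))
```

View pics/c4.png

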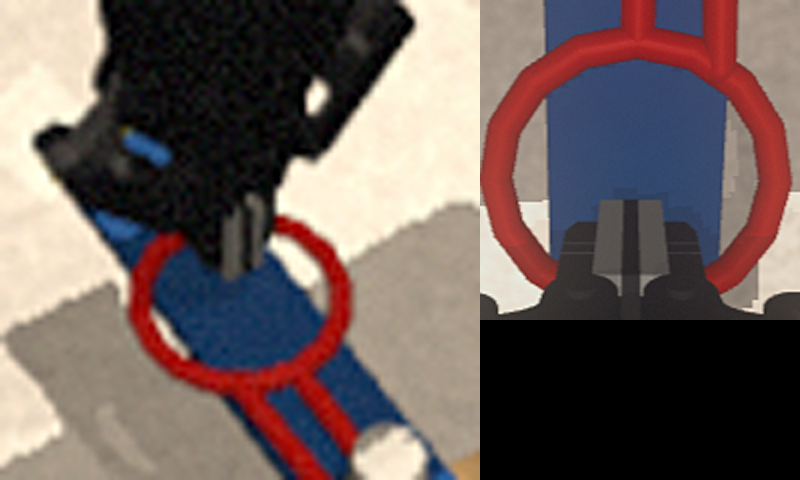

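The crops show the tips inside the ring at about (232,275), with their shadow close by. The real tips look about 18 mm above the reported TCP, so I expect contact near a reading of 0.067.

Call:
{"op": "move_arm", "data": {
  "rows": "0 0 0.02 0;0 0 0.02 0;0 0 0 0"
}}

```text
time: 13.4
ee_pos: [0.5774, -0.0116, 0.0697]
eef_rot: [-2.305, -2.134, 0.0]
wrist_force: [-0.3, 0.2, 0.2]
width: -0.0004
gripper_force: 0.0
```

Call:
{"op": "move_arm", "data": {
  "rows": "0 0 0.02 0;0 0 0.02 0;0 0 0 0"
}}

```text
time: 13.78
ee_pos: [0.5774, -0.0116, 0.0687]
eef_rot: [-2.305, -2.134, 0.0]
wrist_force: [-0.3, -0.3, 0.6]
width: 0.0002
gripper_force: 0.0
```

Call:
{"op": "move_arm", "data": {
  "rows": "0 0 0.02 0;0 0 0.02 0;0 0 0 0"
}}

```text
time: 14.15
ee_pos: [0.5774, -0.0116, 0.0677]
eef_rot: [-2.305, -2.134, 0.0]
wrist_force: [-0.4, 0.5, -0.0]
width: 0.0001
gripper_force: 0.0
```

Call:
{"op": "move_arm", "data": {
  "rows": "0 0 0.02 0;0 0 0.02 0;0 0 0 0"
}}

```text
time: 14.52
ee_pos: [0.5774, -0.0116, 0.0667]
eef_rot: [-2.305, -2.134, 0.0]
wrist_force: [-0.3, 0.5, 0.2]
width: 0.0001
gripper_force: 0.0
```

Call:
{"op": "move_arm", "data": {
  "rows": "0 0 0.02 0;0 0 0.02 0;0 0 0 0"
}}

```text
time: 14.9
ee_pos: [0.5774, -0.0116, 0.0657]
eef_rot: [-2.305, -2.134, 0.0]
wrist_force: [0.7, -1.1, 0.8]
width: 0.0001
gripper_force: 0.0
```

Call:
{"op": "move_arm", "data": {
  "rows": "0 0 0.02 0;0 0 0.02 0;0 0 0 0"
}}

```text
time: 15.28
ee_pos: [0.5774, -0.0116, 0.0647]
eef_rot: [-2.305, -2.134, 0.0]
wrist_force: [-0.6, 0.1, 0.3]
width: 0.0001
gripper_force: 0.0
```

Call:
{"op": "move_arm", "data": {
  "rows": "0 0 0.02 0;0 0 0.02 0;0 0 0 0"
}}

```text
time: 15.65
ee_pos: [0.5774, -0.0116, 0.0637]
eef_rot: [-2.305, -2.135, 0.0]
wrist_force: [-1.1, -0.1, -0.7]
width: -0.0
gripper_force: 0.0
```

Call:
{"op": "move_arm", "data": {
  "rows": "0 0 0.02 0;0 0 0.02 0;0 0 0 0"
}}

```text
time: 16.02
ee_pos: [0.5774, -0.0116, 0.0627]
eef_rot: [-2.305, -2.134, 0.0]
wrist_force: [0.3, -0.2, 0.3]
width: -0.0
gripper_force: 0.0
```

Call:
{"op": "move_arm", "data": {
  "rows": "0 0 0.02 0;0 0 0.02 0;0 0 0 0"
}}

```text
time: 16.4
ee_pos: [0.5773, -0.0116, 0.0617]
eef_rot: [-2.305, -2.134, 0.0]
wrist_force: [0.3, 0.5, 0.5]
width: 0.0
gripper_force: 0.0
```

Call:
{"op": "move_arm", "data": {
  "rows": "0 0 0.02 0;0 0 0.02 0;0 0 0 0"
}}

```text
time: 16.77
ee_pos: [0.5774, -0.0116, 0.0607]
eef_rot: [-2.305, -2.134, 0.0]
wrist_force: [0.9, -0.2, 0.3]
width: -0.0002
gripper_force: 0.0
```

```bash
python3 - <<'E'
from h import *
im=bot.read_camera("scene")[:,:,::-1]
w=bot.read_camera("wrist")[:,:,::-1]
s=bot.observe();print(s["ee_pos"],s["wrist_force"],proj("scene",s["ee_pos"]))
a=cv2.resize(im[185:235,295:345],(400,400),interpolation=cv2.INTER_CUBIC)
b=cv2.resize(w[200:340,260:400],(400,400),interpolation=cv2.INTER_CUBIC)
a=np.clip(a.astype(float)*2.2,0,255).astype(np.uint8)
b=np.clip(b.astype(float)*1.8,0,255).astype(np.uint8)
cv2.imwrite("pics/c5.png",np.hstack([a,b]))
E
```

```text
[ 0.57739496 -0.01161065  0.06075136] [-0.14589628  0.01372312  0.05892102] (np.float64(317.8794919061271), np.float64(224.2947931526037))
```

View pics/c5.png

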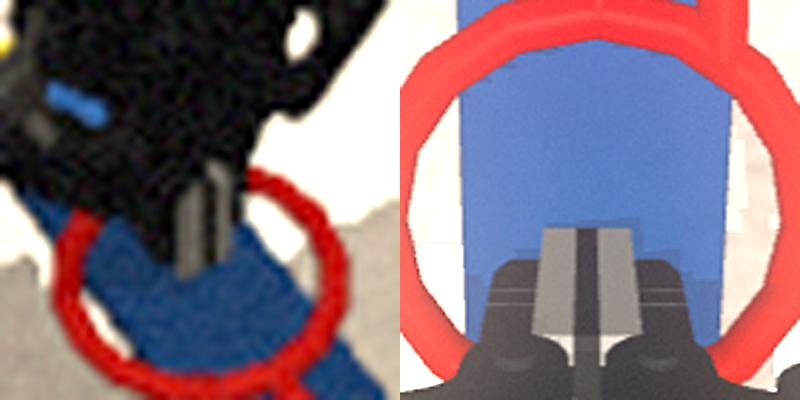

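The wrist crop shows the finger tips (back edge at about row 228) well above the bar, with the ring all round. I'll use the ring's apparent size to check the height.

```bash
python3 - <<'E'
from h import *
c=bot.calibration("wrist");R=np.array(c["R"]);o=-R.T@np.array(c["t"]);s=bot.observe()
print(c["fx"],o,R,s["ee_pos"],s["joint_positions"])
for z in(.05,.06,.07,.08,.089):
  a,b=ray("wrist",(404,266),z),ray("wrist",(534,266),z); print(z,np.linalg.norm(a-b))
im=bot.read_camera("wrist");hsv=cv2.cvtColor(np.asarray(im),cv2.COLOR_RGB2HSV)
m=((hsv[...,0]<8)|(hsv[...,0]>172))&(hsv[...,1]>150)
for r in(235,245,255,265,275): 
  x=np.where(m[r,:430])[0]; x=x[x>200]; print(r,x.min(),x.max(),[np.linalg.norm(ray("wrist",(x.min()-.5,r),z)-ray("wrist",(x.max()+.5,r),z)).round(4) for z in(.06,.07,.08,.089)])
E
```

```text
343.5421327133616 [0.58215522 0.05619426 0.23751478] [[ 9.96987175e-01 -7.75653133e-02 -4.41412276e-04]
 [-7.46076491e-02 -9.60496526e-01  2.68104686e-01]
 [-2.12195989e-02 -2.67264001e-01 -9.63389684e-01]] [ 0.57739496 -0.01161065  0.06075136] [-2.27025038e-02  4.44811125e-01  1.84584549e+00 -1.65672752e-06
  8.51020503e-01  5.40969046e-02]
0.05 0.07530105314999883
0.06 0.07128531359945596
0.07 0.06726957404891319
0.08 0.06325383449837021
0.089 0.0596396689028817
235 258 397 [np.float64(0.0749), np.float64(0.0707), np.float64(0.0664), np.float64(0.0626)]
245 251 404 [np.float64(0.083), np.float64(0.0784), np.float64(0.0737), np.float64(0.0695)]
255 249 406 [np.float64(0.0859), np.float64(0.0811), np.float64(0.0762), np.float64(0.0719)]
265 247 408 [np.float64(0.0888), np.float64(0.0838), np.float64(0.0788), np.float64(0.0743)]
275 246 409 [np.float64(0.0906), np.float64(0.0855), np.float64(0.0804), np.float64(0.0758)]
```

Call:
{"op": "move_arm", "data": {
  "rows": "0 0 0.03 0;0 0 0.03 0"
}}

```text
time: 17.18
ee_pos: [0.5774, -0.0116, 0.0592]
eef_rot: [-2.305, -2.134, 0.0]
wrist_force: [-0.2, 0.3, 0.0]
width: 0.0001
gripper_force: 0.0
```

Call:
{"op": "move_arm", "data": {
  "rows": "0 0 0.03 0;0 0 0.03 0"
}}

```text
time: 17.42
ee_pos: [0.5774, -0.0116, 0.0577]
eef_rot: [-2.305, -2.134, -0.0]
wrist_force: [0.0, -0.7, 0.1]
width: -0.0001
gripper_force: 0.0
```

Call:
{"op": "move_arm", "data": {
  "rows": "0 0 0.03 0;0 0 0.03 0"
}}

```text
time: 17.68
ee_pos: [0.5774, -0.0116, 0.0562]
eef_rot: [-2.305, -2.134, 0.0]
wrist_force: [-0.7, 0.8, 0.1]
width: -0.0
gripper_force: 0.0
```

Call:
{"op": "move_arm", "data": {
  "rows": "0 0 0.03 0;0 0 0.03 0"
}}

```text
time: 17.92
ee_pos: [0.5774, -0.0116, 0.0547]
eef_rot: [2.305, 2.135, -0.0]
wrist_force: [1.4, 0.6, 0.1]
width: 0.0002
gripper_force: 0.0
```

```bash
cat > gap.py <<'E'
from h import *
im=np.asarray(bot.read_camera("wrist")).astype(int); s=bot.observe(); print(s["ee_pos"],s["wrist_force"])
for c in(312,318,322,330,335,340):
    print(c,[tuple(im[r,c]) for r in range(262,290,2)])
E
python3 gap.py
```

```text
[ 0.57737048 -0.01162233  0.05464133] [ 0.07799259 -0.17373571 -0.20582292]
312 [(np.int64(51), np.int64(73), np.int64(112)), (np.int64(51), np.int64(71), np.int64(111)), (np.int64(50), np.int64(73), np.int64(111)), (np.int64(52), np.int64(71), np.int64(110)), (np.int64(52), np.int64(73), np.int64(110)), (np.int64(51), np.int64(73), np.int64(110)), (np.int64(49), np.int64(72), np.int64(110)), (np.int64(49), np.int64(72), np.int64(109)), (np.int64(47), np.int64(71), np.int64(109)), (np.int64(86), np.int64(81), np.int64(78)), (np.int64(87), np.int64(82), np.int64(79)), (np.int64(88), np.int64(83), np.int64(81)), (np.int64(87), np.int64(83), np.int64(80)), (np.int64(86), np.int64(83), np.int64(80))]
318 [(np.int64(52), np.int64(73), np.int64(110)), (np.int64(49), np.int64(71), np.int64(109)), (np.int64(49), np.int64(71), np.int64(110)), (np.int64(52), np.int64(73), np.int64(110)), (np.int64(50), np.int64(71), np.int64(110)), (np.int64(49), np.int64(71), np.int64(110)), (np.int64(50), np.int64(74), np.int64(111)), (np.int64(49), np.int64(71), np.int64(110)), (np.int64(48), np.int64(72), 
[... 2055 characters left out ...]
.int64(81), np.int64(80)), (np.int64(85), np.int64(81), np.int64(79))]
340 [(np.int64(50), np.int64(71), np.int64(110)), (np.int64(47), np.int64(70), np.int64(109)), (np.int64(50), np.int64(72), np.int64(110)), (np.int64(49), np.int64(73), np.int64(111)), (np.int64(51), np.int64(73), np.int64(111)), (np.int64(48), np.int64(71), np.int64(109)), (np.int64(48), np.int64(72), np.int64(110)), (np.int64(48), np.int64(71), np.int64(109)), (np.int64(47), np.int64(71), np.int64(109)), (np.int64(72), np.int64(77), np.int64(93)), (np.int64(76), np.int64(78), np.int64(86)), (np.int64(80), np.int64(79), np.int64(81)), (np.int64(87), np.int64(83), np.int64(78)), (np.int64(87), np.int64(82), np.int64(78))]
```

```bash
python3 - <<'E'
from h import *
def line(cam,uv,dz=0):
    a,b=ray(cam,uv,0.05),ray(cam,uv,.12); 
    if dz: a=a+[0,0,dz];b=b+[0,0,dz]
    return a,(b-a)/np.linalg.norm(b-a)
s=bot.observe();dz=.06075-s["ee_pos"][2]
o2,d2=line("scene",(318.8,219.4))
for uv in((341,279.5),(326,279.5),(311,279.5)):
    o1,d1=line("wrist",uv,dz)
    A=np.array([d1,-d2]).T; k=np.linalg.lstsq(A,o2-o1,rcond=None)[0]
    print(uv,o1+k[0]*d1,o2+k[1]*d2)
E
```

```text
(341, 279.5) [ 0.58457375 -0.0014929   0.09808803] [5.83971149e-01 3.23152179e-04 9.73258946e-02]
(326, 279.5) [ 0.57760835 -0.0073306   0.08262439] [ 0.57779264 -0.00781552  0.08281794]
(311, 279.5) [ 0.56898085 -0.01421534  0.0643096 ] [ 0.57043383 -0.01750896  0.06553848]
```

Triangulating from both cameras puts the real tips about 37 mm above the reported TCP. Contact should therefore come near a reading of 0.048.

Call:
{"op": "move_arm", "data": {
  "rows": "0 0 0.06 0;0 0 0.04 0;0 0 0.02 0"
}}

```text
time: 18.35
ee_pos: [0.5774, -0.0117, 0.0521]
eef_rot: [-2.305, -2.134, 0.0]
wrist_force: [-2.3, -0.2, 8.3]
width: 0.0003
gripper_force: 3.8
```

Call:
{"op": "move_arm", "data": {
  "rows": "0 0 0.03 0;0 0 0 0"
}}

```text
time: 18.6
ee_pos: [0.5775, -0.0116, 0.0519]
eef_rot: [2.305, 2.134, 0.0]
wrist_force: [-4.1, 0.2, 10.8]
width: -0.0002
gripper_force: 5.4
```

Call:
{"op": "move_arm", "data": {
  "rows": "0 0 0.03 0;0 0 0 0"
}}

```text
time: 18.85
ee_pos: [0.5775, -0.0116, 0.0514]
eef_rot: [2.305, 2.134, 0.0]
wrist_force: [-5.3, -0.6, 13.0]
width: -0.0
gripper_force: 6.8
```

Call:
{"op": "move_arm", "data": {
  "rows": "0 0 0.03 0;0 0 0.03 0;0 0 0 0"
}}

```text
time: 19.23
ee_pos: [0.5775, -0.0117, 0.05]
eef_rot: [2.305, 2.134, 0.0]
wrist_force: [-4.8, 0.5, 14.3]
width: 0.0004
gripper_force: 7.1
```

Call:
{"op": "move_arm", "data": {
  "rows": "0 0 0.03 0;0 0 0 0"
}}

```text
time: 19.48
ee_pos: [0.5775, -0.0117, 0.0492]
eef_rot: [2.305, 2.134, 0.0]
wrist_force: [-5.6, 0.1, 14.3]
width: 0.0001
gripper_force: 7.3
```

Call:
{"op": "move_arm", "data": {
  "rows": "0 0 0.03 0;0 0 0 0"
}}

```text
time: 19.73
ee_pos: [0.5775, -0.0117, 0.0489]
eef_rot: [2.305, 2.134, 0.0]
wrist_force: [-6.3, -1.0, 18.8]
width: -0.0005
gripper_force: 9.2
```

The bar is on its lower stop at 18.8 N. I'll draw the clip along the bar now.

Call:
{"op": "move_arm", "data": {
  "rows": "-0.12 0 0 0;-0.12 0 0 0;-0.12 0 0 0;-0.12 0 0 0"
}}

```text
time: 20.23
ee_pos: [0.5785, -0.022, 0.0491]
eef_rot: [2.305, 2.133, 0.007]
wrist_force: [-0.4, 11.2, 13.7]
width: 0.0002
gripper_force: 7.3
```

Call:
{"op": "move_arm", "data": {
  "rows": "-0.06 0 0.03 0;-0.12 0 0.01 0;-0.12 0 0 0;-0.12 0 0 0"
}}

```text
time: 20.72
ee_pos: [0.5785, -0.0318, 0.0486]
eef_rot: [2.305, 2.132, 0.01]
wrist_force: [0.8, 14.7, 17.0]
width: -0.0002
gripper_force: 9.9
```

Call:
{"op": "move_arm", "data": {
  "rows": "-0.12 0 0 0;-0.12 0 0 0;-0.12 0 0.01 0;-0.12 0 0 0;-0.12 0 0 0"
}}

```text
time: 21.35
ee_pos: [0.5775, -0.0468, 0.0484]
eef_rot: [2.305, 2.132, 0.01]
wrist_force: [2.0, 15.1, 15.9]
width: 0.0001
gripper_force: 9.9
```

Call:
{"op": "move_arm", "data": {
  "rows": "-0.12 0 0.01 0;-0.12 0 0 0;-0.12 0 0.01 0;-0.12 0 0 0;-0.12 0 0 0"
}}

```text
time: 21.98
ee_pos: [0.5764, -0.0621, 0.048]
eef_rot: [2.305, 2.132, 0.009]
wrist_force: [0.3, 11.5, 17.0]
width: -0.0002
gripper_force: 9.4
```

```bash
python3 - <<'E'
from h import *
s=bot.observe();print(s["ee_pos"],s["wrist_force"])
save("wrist","w6")
for n,z in(("pin_hole",.0875),("clip_mid",.088),("clip_ring",.088),("clip",.088)):
    for r in bot.landmark_of("wrist",n)[:1]: print(n,np.round(r["at"],1),round(r["conf"],2),ray("wrist",r["at"],z))
E
```

```text
[ 0.57642045 -0.06212312  0.04796908] [ 0.31417343 11.52719446 16.97966086]
clip_mid [327.2 164.3] 0.59 [ 0.58115886 -0.00277263  0.088     ]
clip [327.6  37.2] 0.69 [0.5846905  0.04135893 0.088     ]
```

View pics/w6.png

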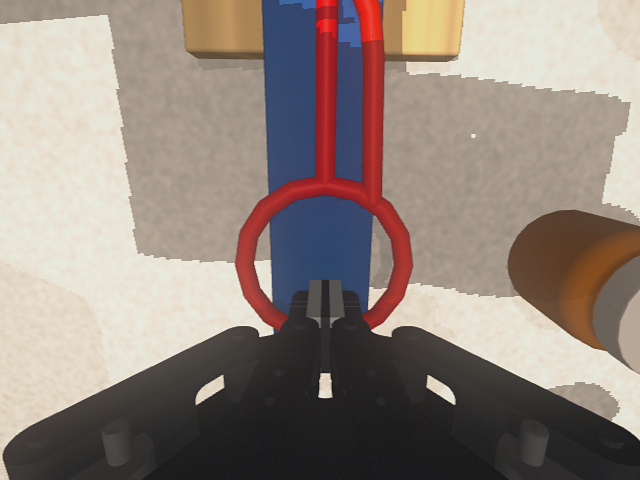

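The wrist view shows the ring held against the fingers, and the clip drawn out by about 38 mm. About 16 mm more is needed.

Call:
{"op": "move_arm", "data": {
  "rows": "-0.12 0 0.01 0;-0.12 0 0 0;-0.12 0 0 0;-0.12 0 0.01 0;-0.12 0 0 0;-0.06 0 0 0;0 0 0 0;0 0 0 0"
}}

```text
time: 23.22
ee_pos: [0.5752, -0.0787, 0.0475]
eef_rot: [2.304, 2.132, 0.009]
wrist_force: [1.3, 12.8, 18.8]
width: 0.0004
gripper_force: 9.9
```

```bash
cat > clip.py <<'E'
from h import *
import sys
cam=sys.argv[1]; z=float(sys.argv[2])
im=np.asarray(bot.read_camera(cam));s=bot.observe();print(s["time"],s["ee_pos"],s["wrist_force"])
hsv=cv2.cvtColor(im,cv2.COLOR_RGB2HSV)
m=((hsv[...,0]<8)|(hsv[...,0]>172))&(hsv[...,1]>150)&(hsv[...,2]>60)
n,l,st,ce=cv2.connectedComponentsWithStats(m.astype(np.uint8))
k=1+np.argmax(st[1:,4]) if cam!="top" else None
if k: 
    v,u=np.where(l==k); print(st[k]); i=v.argmin(); print("far end",(u[i],v[i]),ray(cam,(u[i],v[i]),z))
E
python3 clip.py wrist .088; python3 - <<'E'
from h import *
for cam in("top","scene"):
    bot.read_camera(cam)
    for n in("clip","clip_ring","clip_mid"):
        for r in bot.landmark_of(cam,n)[:1]: print(cam,n,r["conf"],ray(cam,r["at"],.088))
E
```

```text
23.275 [ 0.5751946  -0.07868266  0.04756681] [ 0.82077134 12.12955581 19.55597726]
[  236     0   177   331 14670]
far end (np.int64(317), np.int64(0)) [0.58070443 0.03672884 0.088     ]
top clip 0.47 [0.57637101 0.01601255 0.088     ]
top clip_ring 0.62 [ 0.70970527 -0.08591887  0.088     ]
top clip_mid 0.7 [ 0.58905357 -0.01731955  0.088     ]
scene clip 0.81 [0.58701398 0.03081734 0.088     ]
scene clip_mid 0.74 [ 0.57545032 -0.02039166  0.088     ]
```

Call:
{"op": "move_arm", "data": {
  "rows": "-0.12 0 0 0;0 0 -0.06 0;0 0 -0.12 0;0.02 0 -0.2 0;0.02 0 -0.24 0;0.02 0 -0.24 0;0.02 0 -0.24 0;0.02 0 -0.24 0;0 0 0 0"
}}

```text
time: 24.8
ee_pos: [0.5737, -0.0807, 0.0797]
eef_rot: [2.303, 2.133, 0.004]
wrist_force: [3.8, 2.8, 3.7]
width: -0.0
gripper_force: 2.6
```

Call:
{"op": "move_arm", "data": {
  "rows": "0.03 0 -0.24 0;0.03 0 -0.24 0;0.03 0 -0.24 0;0.03 0 -0.2 0;0 0 -0.08 0;0 0 0 0"
}}

```text
time: 25.55
ee_pos: [0.5718, -0.0779, 0.1033]
eef_rot: [-2.305, -2.134, 0.001]
wrist_force: [-0.4, 1.9, -0.4]
width: 0.0
gripper_force: 0.8
```

```bash
python3 - <<'E'
from h import *
w=bot.read_camera("wrist")[:,:,::-1];s_=bot.read_camera("scene")[:,:,::-1]
s=bot.observe();print(s["ee_pos"],s["wrist_force"])
a=cv2.resize(w,(400,300));b=cv2.resize(s_[130:280,240:440],(400,300),interpolation=cv2.INTER_CUBIC)
cv2.imwrite("pics/c7.png",np.hstack([a,b])); cv2.imwrite("pics/w7.png",w)
for n in("clip","clip_ring","clip_mid","bar_end"):
    for cam in("wrist","scene"):
        for r in bot.landmark_of(cam,n)[:1]: print(cam,n,r["at"],r["conf"])
E
```

```text
[ 0.57178993 -0.0779584   0.10316041] [0.05189481 1.53529078 0.31875293]
wrist clip [337.7, 57.3] 0.76
scene clip [325.5, 217.9] 0.67
scene clip_ring [304.7, 184.3] 0.56
wrist clip_mid [333.0, 167.3] 0.9
scene clip_mid [310.7, 204.0] 0.79
scene bar_end [294.2, 171.3] 0.75
```

View pics/c7.png

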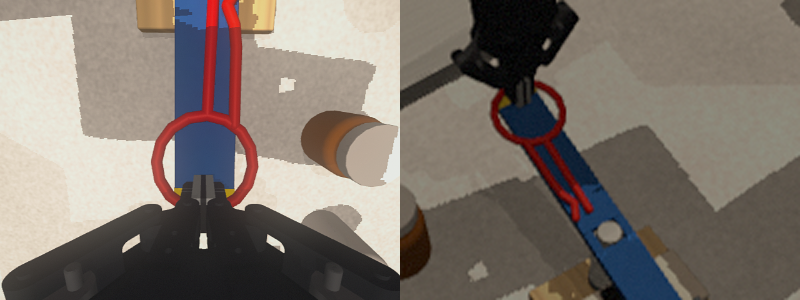

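The bar is up (no force on the tool). The clip lies on it, its ring round the tips at about (205,165) in the left half and its legs free of the pin. Next I'll raise the fingers out of the ring and open them half-way.

Call:
{"op": "move_arm", "data": {
  "rows": "0 0 -0.5 0;0 0 -0.7 0;0.5 0 -0.6 0;1 0 0 0;0.5 0 0 0;0 0 0 0;0 0 0 0",
  "gripper": 1
}}

```text
time: 26.92
ee_pos: [0.576, -0.0283, 0.1485]
eef_rot: [2.305, 2.135, -0.001]
wrist_force: [-0.2, -0.1, 0.2]
width: 0.0
gripper_force: 0.0
```

Call:
{"op": "move_arm", "data": {
  "rows": "0 0 0 0;0 0 0 0;0 0 0 0",
  "gripper": -0.08
}}

```text
time: 27.3
ee_pos: [0.5761, -0.0284, 0.1485]
eef_rot: [-2.305, -2.134, 0.0]
wrist_force: [-0.5, 0.4, 0.1]
width: 0.046
gripper_force: 0.0
```

```bash
cat > find.py <<'E'
from h import *
np.set_printoptions(precision=4,suppress=True)
w=np.asarray(bot.read_camera("wrist")); s=bot.observe(); print(s["time"],s["ee_pos"],s["width"],s["wrist_force"])
hsv=cv2.cvtColor(w,cv2.COLOR_RGB2HSV)
m=((hsv[...,0]<8)|(hsv[...,0]>172))&(hsv[...,1]>130)
# intersect rays with the raised clip plane: z = .0888+0.2*(hinge_y - y)
def hit(uv,hy=.192,a=.2027):
    p,q=ray("wrist",uv,.05),ray("wrist",uv,.2); f=lambda X:X[2]-.0888-a*(hy-X[1])
    t=f(p)/(f(p)-f(q)); return p+t*(q-p)
for r in range(20,330,20):
    x=np.where(m[r])[0]
    if len(x):
        g=np.split(x,np.where(np.diff(x)>3)[0]+1); print(r,[(i[0],i[-1]) for i in g if len(i)>3],[hit((np.mean(i),r)) for i in g if len(i)>3])
for n in("clip","clip_mid","clip_ring"):
    for r in bot.landmark_of("wrist",n)[:1]: print(n,np.round(r["at"],1),round(r["conf"],2),hit(r["at"]))
E
python3 find.py
```

```text
27.35 [ 0.5761 -0.0283  0.1485] 0.04616671174513784 [-1.2134  0.5701 -0.74  ]
120 [(np.int64(329), np.int64(341)), (np.int64(354), np.int64(368))] [array([0.5875, 0.0517, 0.1172]), array([0.6024, 0.0505, 0.1175])]
140 [(np.int64(328), np.int64(340)), (np.int64(345), np.int64(358))] [array([0.5861, 0.0407, 0.1195]), array([0.5962, 0.0399, 0.1196])]
160 [(np.int64(327), np.int64(339)), (np.int64(352), np.int64(365))] [array([0.5847, 0.0297, 0.1217]), array([0.5994, 0.0285, 0.1219])]
180 [(np.int64(326), np.int64(338)), (np.int64(355), np.int64(367))] [array([0.5833, 0.0185, 0.124 ]), array([0.6   , 0.0172, 0.1242])]
200 [(np.int64(325), np.int64(337)), (np.int64(355), np.int64(367))] [array([0.5818, 0.0073, 0.1262]), array([0.5992, 0.006 , 0.1265])]
220 [(np.int64(324), np.int64(336)), (np.int64(354), np.int64(366))] [array([ 0.5804, -0.004 ,  0.1285]), array([ 0.5979, -0.0054,  0.1288])]
240 [(np.int64(323), np.int64(335)), (np.int64(354), np.int64(366))] [array([ 0.5789, -0.0155,  0.1309]), array([ 0.597 , -0.0168,  0.1311])]
260 [(np.int64(303), np.int64(345)), (np.int64(354), np.int64(365))] [array([ 0.5751, -0.0268,  0.1332]), array([ 0.5959, -0.0284,  0.1335])]
280 [(np.int64(277), np.int64(292)), (np.int64(356), np.int64(373))] [array([ 0.5507, -0.0368,  0.1352]), array([ 0.5981, -0.0402,  0.1359])]
300 [(np.int64(274), np.int64(277)), (np.int64(372), np.int64(376))] [array([ 0.5443, -0.0482,  0.1375]), array([ 0.6029, -0.0524,  0.1383])]
clip [331.8 171.9] 0.72 [0.5835 0.0231 0.123 ]
clip_mid [329.8 250.1] 0.84 [ 0.5789 -0.0213  0.132 ]
clip_ring [487.  258.4] 0.41 [ 0.6704 -0.0327  0.1343]
```

Call:
{"op": "move_arm", "data": {
  "rows": "0.73 0.44 0 0.35;0 0 0.7 0;0 0 0.7 0;0 0 0.3 0;0 0 0.1 0;0 0 0 0"
}}

```text
time: 28.25
ee_pos: [0.5885, -0.0109, 0.1035]
eef_rot: [-2.357, -2.077, 0.0]
wrist_force: [0.8, -0.9, -0.4]
width: 0.0464
gripper_force: 0.0
```

```bash
python3 find.py | head -12
```

```text
28.3 [ 0.5888 -0.0108  0.1038] 0.046081522671302305 [-0.3745  0.1284 -0.3911]
140 [(np.int64(339), np.int64(346))] [array([0.6049, 0.0569, 0.1162])]
160 [(np.int64(300), np.int64(315)), (np.int64(328), np.int64(345))] [array([0.5878, 0.0501, 0.1176]), array([0.6011, 0.0484, 0.1179])]
180 [(np.int64(300), np.int64(315)), (np.int64(320), np.int64(337))] [array([0.5866, 0.0412, 0.1194]), array([0.5963, 0.0399, 0.1196])]
200 [(np.int64(300), np.int64(315)), (np.int64(329), np.int64(346))] [array([0.5854, 0.0322, 0.1212]), array([0.5993, 0.0305, 0.1215])]
220 [(np.int64(300), np.int64(315)), (np.int64(334), np.int64(349))] [array([0.5842, 0.0231, 0.123 ]), array([0.6   , 0.0212, 0.1234])]
240 [(np.int64(300), np.int64(315)), (np.int64(336), np.int64(351))] [array([0.583 , 0.014 , 0.1249]), array([0.5998, 0.0119, 0.1253])]
260 [(np.int64(300), np.int64(315)), (np.int64(337), np.int64(352))] [array([0.5818, 0.0047, 0.1268]), array([0.5992, 0.0027, 0.1272])]
280 [(np.int64(300), np.int64(315)), (np.int64(337), np.int64(352))] [array([ 0.5806, -0.0046,  0.1286]), array([ 0.598 , -0.0066,  0.1291])]
300 [(np.int64(299), np.int64(315)), (np.int64(338), np.int64(353))] [array([ 0.5791, -0.0139,  0.1305]), array([ 0.5973, -0.016 ,  0.131 ])]
320 [(np.int64(300), np.int64(315)), (np.int64(338), np.int64(353))] [array([ 0.5781, -0.0234,  0.1325]), array([ 0.5962, -0.0255,  0.1329])]
clip [308.5 223. ] 0.59 [0.5846 0.0217 0.1233]
```

Call:
{"op": "move_arm", "data": {
  "rows": "0 0 0.1 0;0 0 0.08 0;0 0 0 0"
}}

```text
time: 28.82
ee_pos: [0.5883, -0.0107, 0.0988]
eef_rot: [-2.356, -2.077, 0.001]
wrist_force: [-0.5, -0.1, -0.3]
width: 0.0463
gripper_force: 0.0
```

Call:
{"op": "move_arm", "data": {
  "rows": "0 0 0.06 0;0 0 0 0"
}}

```text
time: 29.08
ee_pos: [0.5884, -0.0107, 0.0974]
eef_rot: [-2.356, -2.077, 0.0]
wrist_force: [-0.0, -0.6, 0.4]
width: 0.0461
gripper_force: 0.0
```

Call:
{"op": "move_arm", "data": {
  "rows": "0 0 0.06 0;0 0 0 0"
}}

```text
time: 29.32
ee_pos: [0.5885, -0.0107, 0.0959]
eef_rot: [-2.356, -2.077, 0.0]
wrist_force: [-0.6, -0.5, 0.3]
width: 0.0461
gripper_force: 0.0
```

Call:
{"op": "move_arm", "data": {
  "rows": "0 0 0.06 0;0 0 0.06 0;0 0 0 0"
}}

```text
time: 29.7
ee_pos: [0.5884, -0.0107, 0.0928]
eef_rot: [-2.356, -2.077, 0.0]
wrist_force: [-0.3, -0.8, 0.4]
width: 0.0462
gripper_force: 0.0
```

Call:
{"op": "move_arm", "data": {
  "rows": "0 0 0.06 0;0 0 0 0"
}}

```text
time: 29.95
ee_pos: [0.5884, -0.0107, 0.0914]
eef_rot: [-2.356, -2.077, 0.0]
wrist_force: [0.6, -0.1, 1.0]
width: 0.0458
gripper_force: 0.0
```

Call:
{"op": "move_arm", "data": {
  "rows": "0 0 0.06 0;0 0 0 0"
}}

```text
time: 30.2
ee_pos: [0.5885, -0.0107, 0.09]
eef_rot: [-2.357, -2.077, 0.0]
wrist_force: [-0.3, 0.6, 0.5]
width: 0.0462
gripper_force: 0.2
```

Call:
{"op": "move_arm", "data": {
  "rows": "0 0 0.06 0;0 0 0 0"
}}

```text
time: 30.45
ee_pos: [0.5886, -0.0107, 0.0885]
eef_rot: [2.356, 2.078, 0.0]
wrist_force: [0.3, -0.2, 0.5]
width: 0.0462
gripper_force: 0.3
```

Call:
{"op": "move_arm", "data": {
  "rows": "0 0 0.06 0;0 0 0 0"
}}

```text
time: 30.7
ee_pos: [0.5886, -0.0108, 0.087]
eef_rot: [2.356, 2.078, 0.0]
wrist_force: [0.1, -0.5, 1.0]
width: 0.0463
gripper_force: 0.6
```

Call:
{"op": "move_arm", "data": {
  "rows": "0 0 0 0;0 0 0 0;0 0 0 0;0 0 0 0;0 0 0 0;0 0 0 0",
  "gripper": 1
}}

```text
time: 31.45
ee_pos: [0.5885, -0.0107, 0.087]
eef_rot: [-2.357, -2.077, -0.0]
wrist_force: [-0.0, 0.2, 2.1]
width: 0.0197
gripper_force: 58.3
```

Gripped at 58 N with a 20 mm opening. I'll lift straight up and check the hold.

Call:
{"op": "move_arm", "data": {
  "rows": "0 0 -0.2 0;0 0 -0.5 0;0 0 -0.8 0;0 0 -1 0;0 0 -1 0;0 0 0 0"
}}

```text
time: 32.2
ee_pos: [0.59, -0.0109, 0.1769]
eef_rot: [2.354, 2.076, 0.005]
wrist_force: [0.7, 0.9, -2.6]
width: 0.0197
gripper_force: 57.9
```

```bash
python3 find.py | cut -c1-150; python3 - <<'E'
from h import *
bot.read_camera("scene")
for n in("clip","clip_mid","bar_end"):
    for r in bot.landmark_of("scene",n)[:1]: print(n,r, ray("scene",r["at"],.143))
bot.read_camera("top")
for r in bot.landmark_of("top","tray_in")[:2]: print(r,ray("top",r["at"],.004))
for r in bot.find_in("top","tray_in")[:2]: print(r)
im=np.asarray(bot.read_camera("top"))
E
```

```text
32.25 [ 0.589  -0.0109  0.1753] 0.01984015383959357 [ 0.6096  0.2846 -2.6284]
160 [(np.int64(303), np.int64(329))] [array([0.5898, 0.0465, 0.1183])]
180 [(np.int64(303), np.int64(323))] [array([0.5862, 0.034 , 0.1208])]
200 [(np.int64(302), np.int64(327))] [array([0.5855, 0.021 , 0.1235])]
220 [(np.int64(302), np.int64(336))] [array([0.5868, 0.0076, 0.1262])]
240 [(np.int64(302), np.int64(318)), (np.int64(323), np.int64(340))] [array([ 0.5791, -0.0048,  0.1287]), array([ 0.5935, -0.0065,  0.129 ])]
260 [(np.int64(301), np.int64(317)), (np.int64(327), np.int64(344))] [array([ 0.5767, -0.018 ,  0.1314]), array([ 0.5945, -0.0201,  0.1318])]
280 [(np.int64(303), np.int64(317)), (np.int64(330), np.int64(346))] [array([ 0.5756, -0.0314,  0.1341]), array([ 0.5945, -0.0336,  0.1345])]
300 [(np.int64(303), np.int64(316)), (np.int64(332), np.int64(347))] [array([ 0.5735, -0.0448,  0.1368]), array([ 0.5939, -0.0472,  0.1373])]
320 [(np.int64(303), np.int64(316)), (np.int64(336), np.int64(347))] [array([ 0.5717, -0.0584,  0.1396]), array([ 0.5935, -0.0609,  0.1401])]
clip [311.  228.8] 0.93 [0.5799 0.0028 0.1272]
clip_mid [308.4 327.1] 0.88 [ 0.5692 -0.0623  0.1403]
clip {'at': [324.4, 192.2], 'conf': 0.71} [ 0.55590004 -0.01810573  0.143     ]
clip_mid {'at': [311.8, 174.1], 'conf': 0.53} [ 0.54750643 -0.06936504  0.143     ]
bar_end {'at': [295.2, 172.2], 'conf': 0.77} [ 0.57054204 -0.09357465  0.143     ]
{'at': [464.1, 285.7], 'conf': 0.72} [ 0.54636203 -0.33711788  0.004     ]
{'extent': [427.3, 232.2, 76.2, 108.3], 'conf': 0.95}
```

The clip is held and the bar is up. I'll carry the clip to the tray and turn it by 80°.

Call:
{"op": "move_arm", "data": {
  "rows": "-0.5 0.03 0 0;-1 0.02 0 0;-1 0.02 0 0;-1 0.02 0 0;-1 0.02 0 0;-1 0.02 0 0;-1 0.02 0 0;-1 0.02 0 0;-1 0.02 0 0;-1 0.02 0 0;-1 0.02 0 0;-1 0 0 0"
}}

```text
time: 34.3
ee_pos: [0.5577, -0.2983, 0.1746]
eef_rot: [2.357, 2.077, -0.0]
wrist_force: [0.3, -0.3, -2.4]
width: 0.02
gripper_force: 57.9
```

Call:
{"op": "move_arm", "data": {
  "rows": "-1 0 0 0;-0.6 0 0 0.5;0 0 0 1;0 0 0 1;0 0 0 1;0 0 0 1;0 0 0 1;0 0 0 1;0 0 0 1;0 0 0 1;0 0 0 1;0 0 0 1"
}}

```text
time: 35.8
ee_pos: [0.553, -0.3372, 0.1745]
eef_rot: [3.141, -0.04, -0.0]
wrist_force: [-0.4, 0.4, -2.4]
width: 0.0197
gripper_force: 58.0
```

Call:
{"op": "move_arm", "data": {
  "rows": "0 0 0 -0.4;0 0 0 0;0 0 0 0"
}}

```text
time: 36.17
ee_pos: [0.5531, -0.3368, 0.1745]
eef_rot: [3.141, 0.053, 0.0]
wrist_force: [-0.3, 1.6, -1.2]
width: 0.02
gripper_force: 58.0
```

```bash
python3 - <<'E'
from h import *
from scipy.spatial.transform import Rotation as Ro
s=bot.observe();M=Ro.from_rotvec(s["eef_rot"]).as_matrix();print(s["time"],s["ee_pos"],s["width"],s["gripper_force"],s["joint_positions"]);print(M)
def tri(pa,pb):
    o1,o2=ray(*pa,0.0),ray(*pb,0.0);e1,e2=ray(*pa,.2)-o1,ray(*pb,.2)-o2
    k=np.linalg.lstsq(np.array([e1,-e2]).T,o2-o1,rcond=None)[0];return (o1+k[0]*e1+o2+k[1]*e2)/2
L={}
for cam in("top","scene","wrist"):
    bot.read_camera(cam)
    for n in("clip","clip_mid","clip_ring","tray_in","bar_end"):
        for r in bot.landmark_of(cam,n)[:1]: L[cam,n]=r["at"]; print(cam,n,np.round(r["at"]),round(r["conf"],2))
for n in("clip","clip_mid","clip_ring","bar_end"):
    for a,b in(("top","scene"),("wrist","scene"),("top","wrist")):
        if (a,n) in L and (b,n) in L: print(n,a,b,tri((a,L[a,n]),(b,L[b,n])))
E
```

```text
36.175 [ 0.55308692 -0.33677807  0.1745169 ] 0.01996618957739567 57.96177327632904 [-5.49244986e-01  4.08954202e-01  1.60436869e+00 -2.64787026e-05
  1.12823827e+00  9.87782424e-01]
[[ 9.99429501e-01  3.37738318e-02  1.43690371e-05]
 [ 3.37738323e-02 -9.99429501e-01 -3.68487342e-05]
 [ 1.31163166e-05  3.73130095e-05 -9.99999999e-01]]
top clip [496. 258.] 0.8
top clip_mid [492. 271.] 0.55
top clip_ring [495. 298.] 0.73
top tray_in [463. 284.] 0.93
top bar_end [376. 258.] 0.82
scene clip [222.  87.] 0.86
scene clip_mid [241.  77.] 0.89
scene clip_ring [254.  65.] 0.7
scene tray_in [251. 144.] 0.67
scene bar_end [295. 173.] 0.58
wrist clip [309. 229.] 0.59
wrist clip_mid [311. 326.] 0.76
wrist tray_in [320. 224.] 0.58
clip top scene [ 0.58252691 -0.33764068  0.20126378]
clip wrist scene [ 0.58451029 -0.328318    0.20724803]
clip top wrist [ 0.58363456 -0.33122459  0.21420607]
clip_mid top scene [ 0.54732243 -0.31927439  0.22299294]
clip_mid wrist scene [ 0.53802235 -0.33035376  0.20927724]
clip_mid top wrist [ 0.54910932 -0.32708003  0.22261639]
clip_ring top scene [ 0.49827702 -0.33380519  0.2177153 ]
bar_end top scene [ 0.57167908 -0.09200599  0.14197575]
```

Call:
{"op": "move_arm", "data": {
  "rows": "0 0 0.5 0;0 0 1 0;0 0 1 0;0 0 1 0;0 0 1 0;0 0 1 0;0 0 0.7 0;0 0 0.3 0;0 0 0 0"
}}

```text
time: 38.2
ee_pos: [0.5531, -0.3363, 0.0117]
eef_rot: [-3.141, -0.055, 0.001]
wrist_force: [-0.1, -0.3, -2.0]
width: 0.0201
gripper_force: 58.1
```

Call:
{"op": "move_arm", "data": {
  "rows": "0 0 0.1 0;0 0 0.1 0;0 0 0.1 0;0 0 0 0"
}}

```text
time: 38.7
ee_pos: [0.5531, -0.3363, 0.0045]
eef_rot: [-3.141, -0.055, 0.0]
wrist_force: [-0.9, 0.0, -2.3]
width: 0.0202
gripper_force: 58.1
```

Call:
{"op": "move_arm", "data": {
  "rows": "0 0 0.1 0;0 0 0.1 0;0 0 0.1 0;0 0 0 0"
}}

```text
time: 39.2
ee_pos: [0.553, -0.3362, -0.0033]
eef_rot: [-3.141, -0.055, 0.001]
wrist_force: [0.1, -0.1, -2.1]
width: 0.0199
gripper_force: 58.1
```

Call:
{"op": "move_arm", "data": {
  "rows": "0 0 0.1 0;0 0 0.1 0;0 0 0 0"
}}

```text
time: 39.58
ee_pos: [0.553, -0.3363, -0.0082]
eef_rot: [-3.141, -0.055, 0.001]
wrist_force: [0.0, -0.3, -2.4]
width: 0.0193
gripper_force: 58.1
```

Call:
{"op": "move_arm", "data": {
  "rows": "0 0 0.1 0;0 0 0.1 0;0 0 0 0"
}}

```text
time: 39.95
ee_pos: [0.553, -0.3362, -0.0133]
eef_rot: [-3.141, -0.055, 0.001]
wrist_force: [-0.4, 0.7, -2.1]
width: 0.0199
gripper_force: 58.1
```

Call:
{"op": "move_arm", "data": {
  "rows": "0 0 0.08 0;0 0 0.08 0;0 0 0 0"
}}

```text
time: 40.33
ee_pos: [0.553, -0.3363, -0.0171]
eef_rot: [-3.141, -0.055, 0.0]
wrist_force: [-0.2, 0.3, -2.5]
width: 0.02
gripper_force: 58.1
```

Call:
{"op": "move_arm", "data": {
  "rows": "0 0 0.08 0;0 0 0.08 0;0 0 0 0"
}}

```text
time: 40.7
ee_pos: [0.5531, -0.3364, -0.021]
eef_rot: [3.141, 0.055, -0.0]
wrist_force: [-1.3, -0.2, 1.3]
width: 0.0195
gripper_force: 58.0
```

Call:
{"op": "move_arm", "data": {
  "rows": "0 0 0.08 0;0 0 0 0"
}}

```text
time: 40.95
ee_pos: [0.5532, -0.3364, -0.0231]
eef_rot: [3.141, 0.055, 0.0]
wrist_force: [-0.1, -0.9, -0.3]
width: 0.0202
gripper_force: 58.4
```

Call:
{"op": "move_arm", "data": {
  "rows": "0 0 0.06 0;0 0 0.06 0;0 0 0 0"
}}

```text
time: 41.32
ee_pos: [0.5531, -0.3362, -0.0261]
eef_rot: [-3.141, -0.055, 0.0]
wrist_force: [-1.2, 1.1, 0.2]
width: 0.0196
gripper_force: 58.5
```

Call:
{"op": "move_arm", "data": {
  "rows": "0 0 0.06 0;0 0 0 0"
}}

```text
time: 41.58
ee_pos: [0.5532, -0.3363, -0.0274]
eef_rot: [-3.141, -0.055, 0.0]
wrist_force: [-1.8, 0.1, 3.6]
width: 0.0197
gripper_force: 58.6
```

Contact made. I'll open gently to about 46 mm, then lift and check.

Call:
{"op": "move_arm", "data": {
  "rows": "0 0 0 0;0 0 0 0;0 0 0 0;0 0 0 0",
  "gripper": -0.08
}}

```text
time: 42.08
ee_pos: [0.5532, -0.3364, -0.0275]
eef_rot: [3.141, 0.055, 0.0]
wrist_force: [-0.2, 0.5, -0.2]
width: 0.0456
gripper_force: 0.0
```

Call:
{"op": "move_arm", "data": {
  "rows": "0 0 -0.2 0;0 0 -0.6 0;0 0 -1 0;0 0 -1 0;0 0 -1 0;0 0 -1 0;0 0 -1 0;0 0 -1 0;0 0 0 0"
}}

```text
time: 43.2
ee_pos: [0.5546, -0.3373, 0.1458]
eef_rot: [3.138, 0.055, 0.007]
wrist_force: [0.9, 0.8, 0.2]
width: 0.0458
gripper_force: 0.0
```

```bash
python3 - <<'E'
from h import *
s=bot.observe();print(s["time"],s["ee_pos"],s["wrist_force"])
def tri(pa,pb):
    o1,o2=ray(*pa,0.0),ray(*pb,0.0);e1,e2=ray(*pa,.2)-o1,ray(*pb,.2)-o2
    k=np.linalg.lstsq(np.array([e1,-e2]).T,o2-o1,rcond=None)[0];return (o1+k[0]*e1+o2+k[1]*e2)/2
L={}
for cam in("top","scene","wrist"):
    bot.read_camera(cam)
    for n in("clip","clip_mid","clip_ring","tray_in","bar_end"):
        for r in bot.landmark_of(cam,n)[:1]: L[cam,n]=r["at"]; print(cam,n,np.round(r["at"]),round(r["conf"],2),ray(cam,r["at"],.142 if n=="bar_end" else .008))
for n in("clip","clip_mid","clip_ring","bar_end"):
    for a,b in(("top","scene"),("wrist","scene")):
        if (a,n) in L and (b,n) in L: print(n,a,b,tri((a,L[a,n]),(b,L[b,n])))
im=np.asarray(bot.read_camera("wrist"));hsv=cv2.cvtColor(im,cv2.COLOR_RGB2HSV)
m=((hsv[...,0]<8)|(hsv[...,0]>172))&(hsv[...,1]>130)
for r in range(100,400,10):
    x=np.where(m[r])[0]
    if len(x)>4: print(r,x.min(),x.max(),ray("wrist",(x.min(),r),.008)[:2],ray("wrist",(x.max(),r),.008)[:2])
E
```

```text
43.2 [ 0.55463147 -0.33725593  0.14579337] [0.94990133 0.76127898 0.16583633]
top clip [461. 267.] 0.98 [ 0.59221491 -0.32617657  0.008     ]
top clip_mid [461. 283.] 0.68 [ 0.55166217 -0.3272714   0.008     ]
top clip_ring [460. 302.] 0.73 [ 0.50452415 -0.32728041  0.008     ]
top tray_in [462. 288.] 0.88 [ 0.53957344 -0.32963261  0.008     ]
top bar_end [374. 258.] 0.86 [ 0.57031856 -0.08702408  0.142     ]
scene clip [239. 153.] 0.68 [ 0.57830361 -0.32907264  0.008     ]
scene clip_mid [249. 149.] 0.67 [ 0.55245343 -0.32380295  0.008     ]
scene clip_ring [265. 141.] 0.56 [ 0.50509054 -0.3228558   0.008     ]
scene tray_in [252. 144.] 0.77 [ 0.5378527  -0.33312748  0.008     ]
scene bar_end [296. 172.] 0.96 [ 0.56741325 -0.09390176  0.142     ]
wrist clip [318. 181.] 0.74 [ 0.58729414 -0.32905409  0.008     ]
wrist clip_mid [315. 230.] 0.88 [ 0.54124745 -0.3269442   0.008     ]
wrist clip_ring [313. 228.] 0.43 [ 0.54313033 -0.3255046   0.008     ]
wrist tray_in [324. 230.] 0.65 [ 0.54155986 -0.3358324   0.008     ]
clip top scene [ 0.58648939 -0.31836981  0.02380941]
clip wrist sc
[... 655 characters left out ...]
 313 339 [ 0.56989352 -0.32466377] [ 0.57070269 -0.34836809]
210 313 339 [ 0.56063938 -0.32489262] [ 0.56145526 -0.34878512]
220 312 338 [ 0.55120548 -0.32419881] [ 0.55202817 -0.34828255]
230 312 338 [ 0.54165126 -0.3244276 ] [ 0.54248088 -0.34870562]
240 296 338 [ 0.53142673 -0.30959754] [ 0.53277829 -0.34913557]
250 283 343 [ 0.52113151 -0.29737124] [ 0.52307887 -0.35431781]
260 277 349 [ 0.5108949  -0.29164172] [ 0.51325193 -0.36054254]
270 275 351 [ 0.50061956 -0.2896767 ] [ 0.50312922 -0.36301159]
280 276 350 [ 0.49027136 -0.29059803] [ 0.49273646 -0.36260329]
290 280 347 [ 0.47984855 -0.29447911] [ 0.48210025 -0.36022566]
300 289 339 [ 0.46941715 -0.30337527] [ 0.47111256 -0.35285928]
```

The clip lies flat and near the centre of the tray, the bar is up, and the gripper is clear of everything. I'll hand in now.

```bash
python3 -c "
from h import *
s=bot.observe();print(s['time'],s['wrist_force'],s['joint_vel'].round(3));print(bot.hand_in())"
```

```text
44.15 [ 0.73486299 -0.31382596  0.46025059] [ 0.001 -0.    -0.001  0.002 -0.001 -0.   ]
the job is handed in; nothing more can be done
None
```

I handed the job in at about 44 s; the verdict was not shown. The clip was drawn out with the bar pressed at no more than about 20 N. By my measurements, the bar stands fully up and the clip lies flat near the middle of the tray.

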